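Clear the stuck top tray, peel it off by its corner lug and show it over the light pad

TASK

Put the two metal offcuts lying on the top tray into the scrap bin, then take the top tray by its corner lug and peel it off the stack by raising that corner first while the opposite corner is still down, leaving the full trays underneath flat in their place and not disturbing the other things on the bench. Carry the peeled tray over to the light pad and finish there still holding it in the gripper, still and about level, centred over the pad and roughly 15 cm above the table, touching nothing else.

Things in the scene. Friction and masses are not known exactly. Their poses are not given: they have to be found in the camera images.
- stack: The lower trays, grey plastic, full of parts, one heavy loose block (0.9 kg) 190 x 130 x 36 mm standing on the table. Origin: centre of its underside; x along the 190 mm side, y along the 130 mm side, z up. Its top rim, at z = 36 mm, carries the top tray.
- tray: Stuck top tray, 90 g: flat deck 190 x 130 x 4 mm, under it a plug 164 x 104 x 8 mm nesting with 3 mm play in the stack's rim. Origin: centre of the deck's underside, 36 mm above the table; axes as the stack's. It clings by its plug's sides near the four corners, some 5 N in all; lifting the lug corner takes about 3 N, and all is free once tipped 0.3 rad about the far corner.
- tray_lug (a point): Top centre of the lug, an upright rib on the top tray's (-x, +y) corner (near the robot, left): 12 mm thick, 30 mm long, 24 mm above the deck, so 28 mm above the tray's origin; 76 mm to -x, 49 mm to +y of it. Its length runs along the tray's diagonal, direction (-0.825, 0.565) in the tray's frame; grip it from above across its thickness. Axes as the tray's.
- tray_far (a point): The top tray's corner diagonally across from the lug, at the underside of its deck: 95 mm to +x and 65 mm to -y of the tray's centre.
- offcut_long: Offcut of finned aluminium heatsink bar, 40 mm long (its x) x 22 mm wide (its y) x 20 mm high, fins along x, 30 g nominal. Origin: centre of its underside, at the start on the tray's deck 40 mm above the table.
- offcut_short: A shorter offcut of the same bar, 28 mm long (its x) x 22 mm wide (its y) x 20 mm high, also on the tray's deck. Origin: centre of its underside.
- scrap_bin: Open dark steel scrap bin, fixed, 150 (x) x 140 (y) x 70 mm high, walls and floor 4 mm. Origin: centre of its underside, on the table.
- light_pad: Flat square light pad with a white luminous top, fixed, 150 x 150 x 11 mm. Origin: centre of its underside, on the table.
- flux_bottle: White bottle with a black cap, 40 mm across, 85 mm high, standing beyond the stack; leave alone. Origin: centre of its underside.
- solder_reel: Steel-coloured reel, 64 mm across, 35 mm high, beyond the stack; leave alone. Origin: centre of its underside.
Not all that is in view belongs to the job. Leave any turquoise look-alike of the stack alone.

How it is judged:
By the outcome, as a careful person would: the job done as asked, in the order asked, and still so for the second after the job is handed in, while the arm keeps its last pose, push and grip.
It also fails if it takes over 67 s, if anything falls off the work surface, if the arm or the gripper's body presses on something with over 40 N, if the wrist force passes 120 N, or if a joint passes its speed limit or range.

ROBOT

A 6-joint arm with a two-finger parallel gripper is mounted at the origin on the work surface. World frame = base frame: x ahead of the robot, y to its left, z up, the work surface at z = 0. Lengths are in mm, angles in degrees, forces in N, time in s.
With the tool pointing down it reaches from about 375 to 900 mm from the base axis. Payload 3.1 kg.
Tool frame: the origin (TCP) lies at the very end of the fingers, on their centre line; the grasp point (between the pads) lies 19 mm behind it (manip.pinch_z is the distance from the TCP to the grasp point, in mm); z points along the fingers, y is the line along which they close (so a half turn about z gives the same grasp; the last joint's range is limited). The gripper opens to 87 mm and grips with 3 to 60 N. Pads are 19 mm wide; open, the fingers measure 117 mm over their backs; the gripper's body (75 mm by 190 mm) begins 51 mm behind the grasp point.
Start: joints at [67.122, 30.224, 82.088, -0, 67.689, -10.227], TCP at [136.841, 609.812, 222.548] pointing down, gripper open.
Joint ranges: [-176.69, 176.69], [-43.24, 126.21], [12.49, 139.97], [-82, 262], [0, 151.66], [-163.58, 163.58]. Speed limits (degrees/s): [159.86, 159.86, 180, 180, 180, 180].

INTERFACE

Orientations are given as [roll, pitch, yaw] about the fixed x, y, z axes, in that order (R = Rz(yaw) Ry(pitch) Rx(roll)).
In Python, from plant import manip, eyes, search_frame, tip_of gives the robot as it stands. The module is installed in compiled form; this text tells all that it offers.
- The arm moves only by the tool carry_out, never from a script. Its argument "targets" is a list of rows, each a list of 3 entries, a list of its own where there are three numbers: the opening, from -1 (shut) to 1 (fully open), then the shift along the tool's x, y, z each as a share of 2.5 cm, from -1 to 1, then the turn, a rotation vector about the tool's x, y, z each as a share of 0.1 rad, from -1 to 1. In form: [[gripper, [dx, dy, dz], [ax, ay, az]], ...]. A call has 1 to 8 rows; each row shifts and turns the commanded pose from where the row before left it, along the tool's axes as they then stand; what a row does not reach is not made up. A row lasts 1/12 s, in which the tool goes at most 41.7 mm and 7.16 degrees, less where a joint would pass 70% of its speed; a pose out of reach is approached as far as the arm can. A call with a number of a shift or a turn outside -1 to 1 is refused whole. A call with a gripper value outside its range is refused whole. The fingers move at their own pace and stop on an object; "squeeze" is the grip in N (left out, the last holds). Time passes only in rows, so rows that do not move let the fingers close. It gives the time, the measured TCP pose, the force, the opening and the grip force at its end, in the units of the state.
- manip.read_state(): the state, without advancing time (a new reading comes with each control period).
- eyes.get_image(name): name is "scene" or "top"; returns a dict with "color" (384x512x3 uint8, red, green, blue), "range_z" (384x512 float32, mm along the optical axis (not along the pixel's ray), 0 where there is no reading), "fx", "fy", "cx", "cy" (pixels), "eye" and "attitude" of the camera in the world. Camera axes: x right, y up, looking along -z (the intrinsics and any distortion apply to the point x, -y, -z); pixel columns grow to the right and rows downward; lengths in mm; the calibration is good to about 2 mm. A picture is of the moment at which its call begins.
- manip.job_done(): hands the job in; it is judged then, once.
Trained networks look in the newest picture that a camera, given by its name, has taken for a name from the list of things; names that differ only in an ending like _2 or _b are one class to them, and where a whole thing is asked for, a point or a joint stands for the part that bears it (a point fixed in the world has none). Each returns a list of dicts, best first, with "p" (0 to 1); they miss things now and then, are a little off and sometimes report something else, mostly with a low value. They report only what shows in the picture. A call takes as long as a camera call. They do not tell look-alikes from the thing itself.
- search_frame(camera, name): "location" ([column, row] as shares, 0 to 1, of the picture: columns of its width, rows of its height, amid what is visible of it).
- tip_of(camera, name): "location" ([column, row] as shares, 0 to 1, of the picture: columns of its width, rows of its height: a listed point, or the origin of a listed thing).
The state is a dict: "clock": time; "joint_pos": joint angles; "dq": joint speeds; "effort": joint torques, N m; "ee_pos": TCP position; "ee_rot": TCP orientation; "wrist_force": force on the tool from outside, world axes, zero at the start; "torque": the same for the moment, N m; "opening": finger opening in mm; "finger_force": force on a finger pad.
Only numpy, scipy, OpenCV 4.12 (cv2) and the standard library are available. Lean on these libraries where they do the work, as an engineer would, in place of code of your own. Each camera call takes 0.05 s, during which the arm holds its last target. There are 200 camera calls.

## Working session

There is one attempt and no reset: what is moved stays moved. The work goes in short steps, Python scripts to look and compute and a tool call to move; the robot and the scene stay as the last step left them, time stands still between calls to the robot, and variables do not carry over. Pictures are saved under pics/ and viewed, at most 10 in all, crops included, and the job is handed in when it is done.

Besides the shell and the picture viewer there is one more tool, called after "Emit:" by a JSON object that holds its "api" and its "payload". carry_out: Moves the arm, as the interface text tells. Shift numbers are shares of 2.5 cm and turn numbers shares of 0.1 rad, none past 1 either way. Its arguments: {"type":"object","properties":{"targets":{"type":"array"},"squeeze":{"type":"number"}},"required":["targets"]}

```bash
mkdir -p pics
cat > h.py <<'E'
import numpy as np, cv2
from scipy.spatial.transform import Rotation as R
from plant import manip, eyes, search_frame, tip_of
def att(a):
    a=np.array(a,float)
    if a.shape==(3,3): return a
    if a.size==4: return R.from_quat(a).as_matrix()
    return R.from_euler('xyz',a,degrees=True).as_matrix()
def ray(im,u,v):
    d=np.array([(u-im['cx'])/im['fx'],-(v-im['cy'])/im['fy'],-1.0]); return att(im['attitude'])@d
def at_z(im,u,v,z):
    d=ray(im,u,v); e=np.array(im['eye']); return e+d*(z-e[2])/d[2]
def cloud(im):
    h,w=im['range_z'].shape; U,V=np.meshgrid(np.arange(w),np.arange(h)); r=im['range_z']
    P=np.stack([(U-im['cx'])/im['fx']*r,-(V-im['cy'])/im['fy']*r,-r],-1)
    return P@att(im['attitude']).T+np.array(im['eye'])
E
python3 - <<'E'
from h import *
for c in ['scene','top']:
    im=eyes.get_image(c); np.savez(c+'0.npz',**{k:np.array(v) for k,v in im.items()})
    cv2.imwrite(f'pics/{c}0.png',im['color'][:,:,::-1])
    print(c,{k:im[k] for k in im if k not in('color','range_z')})
    for n in ['stack','tray','tray_lug','tray_far','offcut_long','offcut_short','scrap_bin','light_pad','flux_bottle','solder_reel']:
        for f in (search_frame,tip_of):
            print(n,f.__name__,[(round(d['p'],2),np.round(np.array(d['location'])*[512,384],1).tolist()) for d in f(c,n)][:3])
print(manip.read_state(), manip.pinch_z)
E
```

```text
scene {'fx': 455.4446328629839, 'fy': 455.4446328629839, 'cx': 256.60607560160986, 'cy': 186.6031597254821, 'eye': array([908.82636777, 545.41049524, 711.32584271]), 'attitude': array([ 45.75558314,   1.17642422, 145.69856833])}
stack call [(0.76, [268.6, 234.4]), (0.65, [416.0, 231.7])]
stack call [(0.76, [264.4, 217.7]), (0.56, [413.5, 231.6])]
tray call [(0.48, [223.5, 137.0])]
tray call [(0.84, [261.8, 206.5])]
tray_lug call [(0.82, [265.3, 209.8])]
tray_lug call [(0.6, [307.7, 209.1]), (0.32, [261.7, 216.6]), (0.15, [332.5, 303.1])]
tray_far call [(0.84, [262.8, 209.0])]
tray_far call [(0.66, [207.4, 193.8])]
offcut_long call [(0.7, [231.3, 210.6])]
offcut_long call [(0.86, [232.7, 217.4])]
offcut_short call [(0.76, [271.0, 191.8])]
offcut_short call [(0.7, [272.7, 193.6])]
scrap_bin call [(0.57, [334.7, 295.4])]
scrap_bin call [(0.71, [328.4, 305.5])]
light_pad call [(0.79, [224.3, 137.1])]
light_pad call [(0.94, [223.7, 138.0]), (0.72, [329.1, 301.9])]
flux_bottle call [(0.58, [202.3, 295.5])]
flux_bottle call [(0.9, [203.1, 306.0])]
solder_reel call [(0.97, [145.9, 199.4])]
s
[... 1112 characters left out ...]
0])]
{'clock': 2.1, 'joint_pos': array([ 6.71225287e+01,  3.02250553e+01,  8.20862330e+01,  1.70449394e-03,
        6.76889637e+01, -1.02274407e+01]), 'dq': array([ 0.04843953,  0.07175923,  0.01478126, -0.00282351,  0.05241236,
        0.14400275]), 'effort': array([-1.62190113e-04, -4.40002477e+01, -1.76980466e+01,  6.34002616e-02,
        5.05111052e-02, -1.61652486e-05]), 'ee_pos': array([136.83360963, 609.82975307, 222.53992077]), 'ee_rot': array([ 1.79999968e+02, -1.59659299e-03,  1.67349322e+02]), 'wrist_force': array([-0.46757045, -0.43274309,  0.33628516]), 'torque': array([ 0.02258879,  0.00812725, -0.03573575]), 'finger_force': 0.0, 'opening': 86.80265849168633} 18.700000000000003
```

Run:
```python
import cv2
t=cv2.imread('pics/top0.png'); cv2.imwrite('pics/top0c.png',cv2.resize(t[90:330,110:410],None,fx=2.5,fy=2.5,interpolation=cv2.INTER_CUBIC))
```

```text
(no output)
```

View pics/scene0.png

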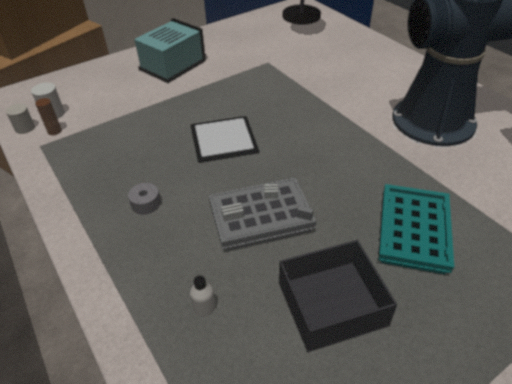

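View pics/top0c.png

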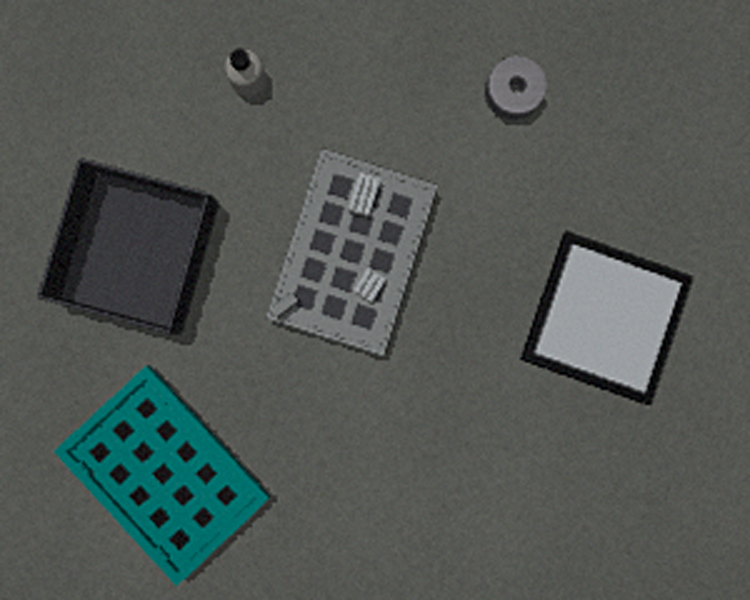

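Top view: the grey tray stack is at about (248,190) in full-picture pixels and the turquoise look-alike at (175,278). The grey one fits the description: it has the lug at its near-left corner (225,213) and carries the two offcuts at (255,167) and (257,204). The crop confirms this. The bin is at (162,190) and the pad at (353,216). Next I'll measure from the depth.

```bash
cat > m.py <<'E'
from h import *
def rect(P,m):
    q=P[m][:,:2].astype(np.float32); n,lab,st,ce=cv2.connectedComponentsWithStats(m.astype(np.uint8))
    for i in range(1,n):
        if st[i,4]<25: continue
        s=lab==i; r=cv2.minAreaRect(P[s][:,:2].astype(np.float32)); print('  n',st[i,4],'px',ce[i].round(0),'xy',np.round(r[0],1),'size',np.round(r[1],1),'ang',round(r[2],1),'z',np.round(np.percentile(P[s][:,2],[10,50,90]),1))
if __name__=='__main__':
    for c in ['top','scene']:
        im=dict(np.load(c+'0.npz')); P=cloud(im); ok=(im['range_z']>0)&(P[...,0]>300)&(P[...,0]<850)&(abs(P[...,1])<420)
        print(c,'table z',np.median(P[ok][:,2]))
        for lo,hi in ((30,46),(51,75)):
            print(lo,hi); rect(P,ok&(P[...,2]>lo)&(P[...,2]<hi))
        print('pad'); rect(P,ok&(P[...,2]>5)&(P[...,2]<16)&(im['color'].mean(-1)>120))
    im=dict(np.load('top0.npz')); 
    for n,u,v,z in [('lug',220.5,213.9,64),('far',285.9,164.2,36),('tray',249,187.7,36),('long',253.8,167.1,40),('long_s',254.9,166.4,50),('short',254.6,204.2,40),('short_s',256.6,203.2,50),('bin',164.1,193.3,0),('pad',352.9,216.4,0)]: print(n,at_z(im,u,v,z).round(1))
    im=dict(np.load('scene0.npz'))
    for n,u,v,z in [('lug',307.7,209.1,64),('far',207.4,193.8,36),('tray',261.8,206.5,36),('long',232.7,217.4,40),('short',272.7,193.6,40),('bin',328.4,305.5,0),('pad',223.7,138,0)]: print(n,at_z(im,u,v,z).round(1))
E
python3 m.py
```

```text
top table z 0.8399702402015237
30 46
  n 391 px [317. 124.] xy [ 735.6 -160. ] size [61.9 62.4] ang 63.9 z [31.7 34.2 36.5]
  n 25 px [210. 123.] xy [745.  128.9] size [15.9 38.6] ang 18.1 z [33.1 36.6 43.2]
  n 3216 px [251. 190.] xy [559.5  22.9] size [130.  190.2] ang 70.6 z [37.2 39.6 42. ]
  n 106 px [138. 182.] xy [588.5 319.3] size [  2.5 142.3] ang 73.3 z [31.4 38.1 44.1]
  n 26 px [183. 212.] xy [507.4 201.6] size [ 1.3 57.2] ang 73.5 z [31.3 36.7 43. ]
  n 655 px [170. 265.] xy [331.9 227.8] size [189.8 131.3] ang 41.6 z [32.8 35.4 37.8]
51 75
  n 111 px [208. 118.] xy [753.1 131.3] size [32.6 36.9] ang 22.6 z [52.3 57.7 64. ]
  n 575 px [158. 187.] xy [569.3 255.7] size [141.6 150.5] ang 73.1 z [56.3 67.8 70.9]
  n 66 px [254. 166.] xy [618.7  12.5] size [13.3 38.6] ang 70.9 z [57.2 59.5 61.1]
  n 30 px [258. 168.] xy [6.145e+02 3.000e-01] size [ 4.3 38.9] ang 70.4 z [57.2 59.1 61.3]
  n 43 px [256. 203.] xy [524.5   9.2] size [13.2 27.2] ang 57.6 z [57.3 58.8 61. ]
  n 59 px [223. 211.] xy [503.8  94.1] size [12.  29.6] ang 35.6 z [60.2 62.4 65.4]
pad
  n 2113 px [353. 21
[... 862 characters left out ...]
 ang 40.1 z [53.3 62.9 65.8]
  n 2207 px [337. 287.] xy [569.3 255.4] size [142.6 151.4] ang 73.3 z [53.8 65.  71.2]
  n 298 px [201. 293.] xy [757.6 136. ] size [31.8 37.9] ang 77.2 z [53.2 59.2 66.3]
pad
  n 1559 px [223. 137.] xy [ 481.9 -253.9] size [128.4 125.8] ang 68.2 z [10.5 12.2 13.8]
lug [497.5 101.2  64. ]
far [626.1 -73.1  36. ]
tray [565.8  26.9  36. ]
long [619.9  12.7  40. ]
long_s [620.2   9.7  50. ]
short [521.3  13.2  40. ]
short_s [523.3   7.9  50. ]
bin [560.2 259.5   0. ]
pad [ 482.7 -255.3    0. ]
lug [499.9  97.6  64. ]
far [625.7 -77.4  36. ]
tray [553.5  18.7  36. ]
long [619.4  12.8  40. ]
short [516.2   4.8  40. ]
bin [575.3 254.8   0. ]
pad [ 477.8 -259.5    0. ]
```

```bash
cat > go.py <<'E'
import sys; from h import *
# go.py x y z phi : turn first, then shift (in units, tool axes after turn)
x,y,z,phi=map(float,sys.argv[1:5]); s=manip.read_state()
G=R.from_euler('xyz',[180,0,phi+90],degrees=True); C=R.from_euler('xyz',s['ee_rot'],degrees=True)
rv=(C.inv()*G).as_rotvec()/0.1; d=G.inv().apply(np.array([x,y,z])-s['ee_pos'])/25
print('turn',rv.round(2),'shift',d.round(2),'rows>=',np.abs(d).max().round(1),'tcp',s['ee_pos'].round(1),'t',s['clock'],'open',round(s['opening'],1),'F',s['wrist_force'].round(1))
E
python3 go.py 617.2 8.7 120 70.3
```

```text
turn [-0.   -0.    1.23] shift [-26.2  -16.16   4.1 ] rows>= 26.2 tcp [136.8 609.8 222.5] t 2.1 open 86.8 F [-0.5 -0.4  0.3]
```

Emit:
{"api": "carry_out", "payload": {"targets": [[0.1,[0,0,0],[0,0,0.62]],[0.1,[0,0,0],[0,0,0.61]],[0.1,[-0.97,-0.6,0],[0,0,0]],[0.1,[-0.97,-0.6,0],[0,0,0]],[0.1,[-0.97,-0.6,0],[0,0,0]],[0.1,[-0.97,-0.6,0],[0,0,0]],[0.1,[-0.97,-0.6,0],[0,0,0]],[0.1,[-0.97,-0.6,0],[0,0,0]]], "squeeze": 20}}

```text
clock: 2.77
ee_pos: [244.2, 475.0, 222.7]
ee_rot: [180.0, 0.0, 160.3]
wrist_force: [-0.8, -0.3, 0.1]
opening: 49.0
finger_force: 0.0
```

Emit:
{"api": "carry_out", "payload": {"targets": [[0.1,[-0.97,-0.6,0],[0,0,0]],[0.1,[-0.97,-0.6,0],[0,0,0]],[0.1,[-0.97,-0.6,0],[0,0,0]],[0.1,[-0.97,-0.6,0],[0,0,0]],[0.1,[-0.97,-0.6,0],[0,0,0]],[0.1,[-0.97,-0.6,0],[0,0,0]],[0.1,[-0.97,-0.6,0],[0,0,0]],[0.1,[-0.97,-0.6,0],[0,0,0]]]}}

```text
clock: 3.43
ee_pos: [386.5, 296.5, 222.8]
ee_rot: [180.0, 0.0, 160.3]
wrist_force: [-0.1, 0.4, -0.3]
opening: 48.2
finger_force: 0.0
```

Emit:
{"api": "carry_out", "payload": {"targets": [[0.1,[-0.97,-0.6,0.3],[0,0,0]],[0.1,[-0.97,-0.6,0.3],[0,0,0]],[0.1,[-0.97,-0.6,0.3],[0,0,0]],[0.1,[-0.97,-0.6,0.3],[0,0,0]],[0.1,[-0.97,-0.6,0.3],[0,0,0]],[0.1,[-0.97,-0.6,0.3],[0,0,0]],[0.1,[-0.97,-0.6,0.3],[0,0,0]],[0.1,[-0.97,-0.6,0.3],[0,0,0]]]}}

```text
clock: 4.1
ee_pos: [528.8, 118.1, 162.3]
ee_rot: [180.0, 0.0, 160.3]
wrist_force: [-0.0, -0.2, -0.4]
opening: 48.0
finger_force: 0.0
```

```bash
python3 go.py 617.2 8.7 100 70.3
```

```text
turn [ 0.  0. -0.] shift [-4.8  -2.93  2.49] rows>= 4.8 tcp [528.8 118.1 162.3] t 4.1 open 48.0 F [-0.  -0.2 -0.4]
```

Emit:
{"api": "carry_out", "payload": {"targets": [[0.1,[-0.96,-0.59,0.5],[0,0,0]],[0.1,[-0.96,-0.59,0.5],[0,0,0]],[0.1,[-0.96,-0.59,0.5],[0,0,0]],[0.1,[-0.96,-0.59,0.5],[0,0,0]],[0.1,[-0.96,-0.57,0.5],[0,0,0]],[0.1,[0,0,0.76],[0,0,0]],[0.1,[0,0,0.76],[0,0,0]],[0.1,[0,0,0.6],[0,0,0]]]}}

```text
clock: 4.77
ee_pos: [616.3, 9.1, 45.6]
ee_rot: [-180.0, -0.0, 160.2]
wrist_force: [-0.9, -0.1, 0.4]
opening: 47.8
finger_force: 0.0
```

```bash
python3 go.py 617.2 8.7 43 70.3
python3 - <<'E'
from h import *
im=eyes.get_image('scene'); cv2.imwrite('pics/s1.png',cv2.resize(im['color'][130:280,170:350,::-1],None,fx=4,fy=4,interpolation=cv2.INTER_CUBIC))
E
```

```text
turn [-0.   -0.01 -0.01] shift [-0.04 -0.    0.11] rows>= 0.1 tcp [616.3   9.1  45.6] t 4.7667 open 47.8 F [-0.9 -0.1  0.4]
```

View pics/s1.png

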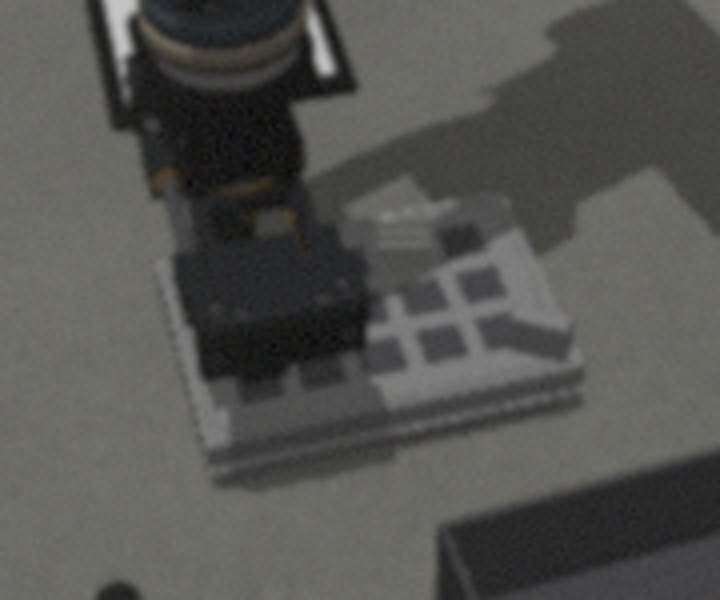

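The gripper sits over the long offcut (crop about 270,330, hidden by the fingers), and the tray is undisturbed. I'll go down 2.5 mm and close.

Emit:
{"api": "carry_out", "payload": {"targets": [[0.1,[0,0,0.12],[0,0,0]],[-1,[0,0,0],[0,0,0]],[-1,[0,0,0],[0,0,0]],[-1,[0,0,0],[0,0,0]],[-1,[0,0,0],[0,0,0]],[-1,[0,0,0],[0,0,0]]]}}

```text
clock: 5.32
ee_pos: [616.7, 10.0, 45.0]
ee_rot: [180.0, 0.1, 160.3]
wrist_force: [0.5, -0.7, -0.1]
opening: 22.1
finger_force: 0.1
```

Emit:
{"api": "carry_out", "payload": {"targets": [[-1,[0,0,-0.2],[0,0,0]],[-1,[0,0,-0.6],[0,0,0]],[-1,[0,0,-0.8],[0,0,0]],[-1,[0,0,-0.8],[0,0,0]],[-1,[0,0,-0.8],[0,0,0]]]}}

```text
clock: 5.73
ee_pos: [616.0, 10.0, 125.3]
ee_rot: [-180.0, -0.0, 160.3]
wrist_force: [0.5, -0.5, -0.2]
opening: 22.0
finger_force: 20.0
```

```bash
python3 go.py 598 247 110 70.3
```

```text
turn [-0. -0.  0.] shift [3.87 8.68 0.61] rows>= 8.7 tcp [616.   10.  125.3] t 5.7333 open 22.0 F [ 0.5 -0.5 -0.2]
```

Emit:
{"api": "carry_out", "payload": {"targets": [[-1,[0.43,0.96,0],[0,0,0]],[-1,[0.43,0.96,0],[0,0,0]],[-1,[0.43,0.96,0],[0,0,0]],[-1,[0.43,0.96,0],[0,0,0]],[-1,[0.43,0.96,0],[0,0,0]],[-1,[0.43,0.96,0],[0,0,0]],[-1,[0.43,0.96,0],[0,0,0]],[-1,[0.43,0.96,0],[0,0,0]]]}}

```text
clock: 6.4
ee_pos: [599.7, 220.9, 124.7]
ee_rot: [180.0, 0.0, 160.3]
wrist_force: [-0.3, -1.3, 0.2]
opening: 21.8
finger_force: 20.0
```

Emit:
{"api": "carry_out", "payload": {"targets": [[-1,[0.43,1,0],[0,0,0]],[-1,[0,0,0.9],[0,0,0]],[-1,[0,0,0.9],[0,0,0]],[-1,[0,0,0.9],[0,0,0]],[-1,[0,0,0.9],[0,0,0]],[-1,[0,0,0.2],[0,0,0]],[-1,[0,0,0],[0,0,0]]]}}

```text
clock: 6.98
ee_pos: [596.7, 246.5, 27.5]
ee_rot: [-179.9, -0.2, 160.3]
wrist_force: [0.3, -0.2, 0.2]
opening: 21.8
finger_force: 20.0
```

Emit:
{"api": "carry_out", "payload": {"targets": [[0,[0,0,0],[0,0,0]],[0,[0,0,0],[0,0,0]],[0,[0,0,0],[0,0,0]],[0.1,[0,0,-1],[0,0,0]],[0.1,[0,0,-1],[0,0,0]],[0.1,[0,0,-1],[0,0,0]],[0.1,[0,0,-1],[0,0,0]]]}}

```text
clock: 7.57
ee_pos: [598.6, 246.8, 131.5]
ee_rot: [179.9, 0.1, 160.3]
wrist_force: [0.0, 0.5, -0.4]
opening: 47.3
finger_force: 0.0
```

```bash
python3 - <<'E'
from h import *; from m import rect
im=eyes.get_image('scene'); P=cloud(im); ok=(im['range_z']>0)
print('short'); rect(P,ok&(P[...,2]>50)&(P[...,2]<75)&(abs(P[...,0]-520)<60)&(abs(P[...,1]-40)<80))
cv2.imwrite('pics/s2.png',cv2.resize(im['color'][150:360,170:430,::-1],None,fx=2.5,fy=2.5,interpolation=cv2.INTER_CUBIC))
E
python3 go.py 522.2 5.5 110 57
```

```text
short
  n 162 px [270. 189.] xy [522.    5.1] size [25.1 26.8] ang 54.9 z [53.4 59.7 62.1]
turn [0.07 0.09 2.32] shift [-2.6  -9.87  1.09] rows>= 9.9 tcp [602.  247.7 137.2] t 7.6167 open 47.5 F [1.3 0.1 1.9]
```

View pics/s2.png

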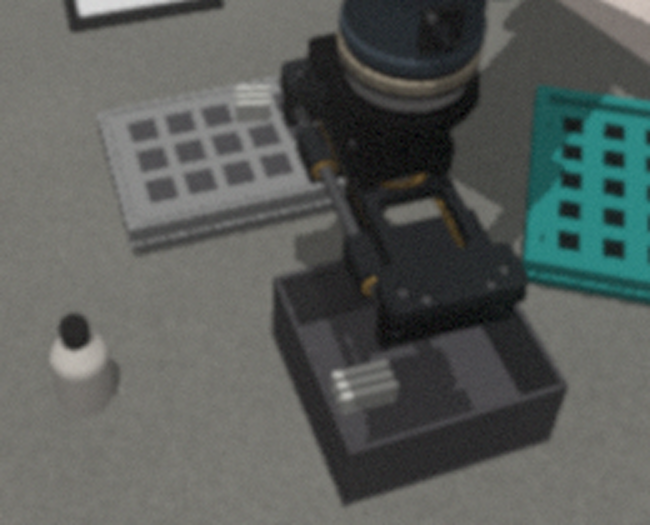

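The long offcut is in the bin (crop about 365,385) and the short one is still at (255,98). Next, the short one.

Emit:
{"api": "carry_out", "payload": {"targets": [[0.1,[0,0,0],[0,0,0.8]],[0.1,[0,0,0],[0,0,0.8]],[0.1,[0,0,0],[0,0,0.72]],[0.1,[0,0,0],[0,0,0]]]}}

```text
clock: 7.95
ee_pos: [598.7, 246.9, 130.5]
ee_rot: [179.9, 0.1, 146.9]
wrist_force: [0.0, 1.1, 0.4]
opening: 47.8
finger_force: 0.0
```

```bash
python3 go.py 522.1 5.4 110 57
```

```text
turn [ 0.02  0.02 -0.01] shift [-2.69 -9.77  0.82] rows>= 9.8 tcp [598.7 246.9 130.5] t 7.95 open 47.8 F [0.  1.1 0.4]
```

Emit:
{"api": "carry_out", "payload": {"targets": [[0.1,[-0.27,-0.98,0],[0,0,0]],[0.1,[-0.27,-0.98,0],[0,0,0]],[0.1,[-0.27,-0.98,0],[0,0,0]],[0.1,[-0.27,-0.98,0],[0,0,0]],[0.1,[-0.27,-0.98,0],[0,0,0]],[0.1,[-0.27,-0.98,0],[0,0,0]],[0.1,[-0.27,-0.98,0],[0,0,0]],[0.1,[-0.27,-0.98,0],[0,0,0]]]}}

```text
clock: 8.62
ee_pos: [536.8, 51.8, 129.8]
ee_rot: [180.0, 0.1, 147.1]
wrist_force: [1.1, 0.4, 0.3]
opening: 48.0
finger_force: 0.0
```

Emit:
{"api": "carry_out", "payload": {"targets": [[0.1,[-0.27,-0.98,0.4],[0,0,0]],[0.1,[-0.26,-0.95,0.4],[0,0,0]],[0.1,[0,0,0.8],[0,0,0]],[0.1,[0,0,0.8],[0,0,0]],[0.1,[0,0,0.5],[0,0,0]],[0.1,[0,0,0.2],[0,0,0]],[0.1,[0,0,0],[0,0,0]]]}}

```text
clock: 9.2
ee_pos: [521.3, 5.3, 51.0]
ee_rot: [-180.0, -0.1, 147.1]
wrist_force: [0.2, -0.9, 0.7]
opening: 47.8
finger_force: 0.0
```

```bash
python3 go.py 522.1 5.4 43 57
```

```text
turn [-0.01 -0.01  0.01] shift [-0.02  0.02  0.32] rows>= 0.3 tcp [521.3   5.3  51. ] t 9.2 open 47.8 F [ 0.2 -0.9  0.7]
```

Emit:
{"api": "carry_out", "payload": {"targets": [[0.1,[0,0,0.3],[0,0,0]],[-1,[0,0,0],[0,0,0]],[-1,[0,0,0],[0,0,0]],[-1,[0,0,0],[0,0,0]],[-1,[0,0,0],[0,0,0]],[-1,[0,0,0],[0,0,0]],[-1,[0,0,0],[0,0,0]]]}}

```text
clock: 9.78
ee_pos: [522.0, 5.3, 44.5]
ee_rot: [180.0, 0.0, 147.0]
wrist_force: [0.2, -0.1, 1.8]
opening: 21.7
finger_force: 20.0
```

Emit:
{"api": "carry_out", "payload": {"targets": [[-1,[0,0,-0.2],[0,0,0]],[-1,[0,0,-0.6],[0,0,0]],[-1,[0,0,-0.8],[0,0,0]],[-1,[0,0,-0.8],[0,0,0]],[-1,[0,0,-0.8],[0,0,0]]]}}

```text
clock: 10.2
ee_pos: [521.3, 5.4, 125.0]
ee_rot: [-180.0, -0.0, 147.0]
wrist_force: [0.6, -0.5, -0.5]
opening: 21.9
finger_force: 20.0
```

```bash
python3 go.py 541 264 125 57
```

```text
turn [-0.   -0.01  0.  ] shift [4.97 9.11 0.  ] rows>= 9.1 tcp [521.3   5.4 125. ] t 10.2 open 21.9 F [ 0.6 -0.5 -0.5]
```

Emit:
{"api": "carry_out", "payload": {"targets": [[-1,[0.5,0.91,0],[0,0,0]],[-1,[0.5,0.91,0],[0,0,0]],[-1,[0.5,0.91,0],[0,0,0]],[-1,[0.5,0.91,0],[0,0,0]],[-1,[0.5,0.91,0],[0,0,0]],[-1,[0.5,0.91,0],[0,0,0]],[-1,[0.5,0.91,0],[0,0,0]],[-1,[0.5,0.91,0],[0,0,0]]]}}

```text
clock: 10.87
ee_pos: [536.5, 213.7, 124.3]
ee_rot: [-180.0, -0.0, 147.0]
wrist_force: [0.7, 0.2, -0.4]
opening: 21.9
finger_force: 20.0
```

Emit:
{"api": "carry_out", "payload": {"targets": [[-1,[0.5,0.91,0],[0,0,0]],[-1,[0.5,0.91,0],[0,0,0]],[-1,[0,0,0.9],[0,0,0]],[-1,[0,0,0.9],[0,0,0]],[-1,[0,0,0.9],[0,0,0]],[-1,[0,0,0.9],[0,0,0]],[-1,[0,0,0.2],[0,0,0]],[-1,[0,0,0],[0,0,0]]]}}

```text
clock: 11.53
ee_pos: [539.1, 263.7, 27.5]
ee_rot: [-179.8, -0.2, 147.0]
wrist_force: [0.4, 0.0, -0.6]
opening: 21.6
finger_force: 20.0
```

Emit:
{"api": "carry_out", "payload": {"targets": [[0,[0,0,0],[0,0,0]],[0,[0,0,0],[0,0,0]],[0,[0,0,0],[0,0,0]],[0.1,[0,0,-1],[0,0,0]],[0.1,[0,0,-1],[0,0,0]],[0.1,[0,0,-1],[0,0,0]],[0.1,[0,0,-1],[0,0,0]],[0.1,[0,0,0],[0,0,0]]]}}

```text
clock: 12.2
ee_pos: [544.6, 265.4, 135.6]
ee_rot: [179.5, 0.5, 147.0]
wrist_force: [0.5, 0.7, 0.9]
opening: 47.2
finger_force: 0.0
```

Emit:
{"api": "carry_out", "payload": {"targets": [[0.1,[0,0,0],[0,0,0.9]],[0.1,[0,0,0],[0,0,0.9]],[0.1,[0,0,0],[0,0,0.9]],[0.1,[0,0,0],[0,0,0.95]],[0.1,[0,0,0],[0,0,0]]]}}

```text
clock: 12.62
ee_pos: [540.7, 264.2, 129.6]
ee_rot: [179.9, 0.0, 126.0]
wrist_force: [0.0, 0.8, 0.4]
opening: 48.0
finger_force: 0.0
```

```bash
python3 - <<'E'
from h import *; from m import rect
im=eyes.get_image('scene'); P=cloud(im); ok=(im['range_z']>0)
near=(abs(P[...,0]-560)<130)&(abs(P[...,1]-20)<120)
print('lug'); rect(P,ok&near&(P[...,2]>50)&(P[...,2]<70))
print('deck'); rect(P,ok&near&(P[...,2]>33)&(P[...,2]<46))
b=(abs(P[...,0]-569)<62)&(abs(P[...,1]-255)<58)
print('bin'); rect(P,ok&b&(P[...,2]>14)&(P[...,2]<35))
cv2.imwrite('pics/s3.png',cv2.resize(im['color'][130:360,170:430,::-1],None,fx=2.5,fy=2.5,interpolation=cv2.INTER_CUBIC))
E
python3 go.py 503.8 94.1 110 36
```

```text
lug
  n 146 px [304. 211.] xy [504.1  94.1] size [13.8 29.6] ang 32.1 z [52.2 63.  66. ]
deck
  n 4539 px [259. 210.] xy [559.4  22. ] size [134.6 190. ] ang 70.7 z [39.4 41.2 42.8]
bin
  n 250 px [348. 293.] xy [540.2 262.7] size [25.8 28.6] ang 57.2 z [17.2 23.6 26. ]
  n 53 px [378. 300.] xy [509.8 304.1] size [18.3  2.2] ang 73.3 z [15.8 24.8 33.1]
  n 342 px [315. 303.] xy [600.1 246.1] size [24.4 40.4] ang 69.7 z [18.4 23.7 25.7]
  n 39 px [329. 339.] xy [625.4 311.4] size [ 2.5 11.8] ang 70.3 z [16.3 24.  32.6]
turn [0.01 0.   0.04] shift [-4.63 -5.19  0.78] rows>= 5.2 tcp [540.7 264.1 129.5] t 12.6667 open 47.9 F [ 0.5 -1.  -0.3]
```

View pics/s3.png

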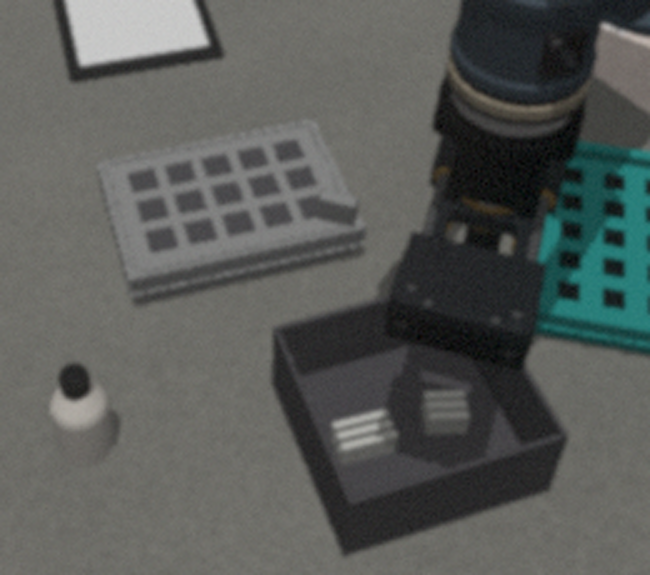

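Both offcuts are in the bin (crop about 365,432 and 445,408). The tray is clear and unmoved, and the lug is at (330,207). Now for the lug.

Emit:
{"api": "carry_out", "payload": {"targets": [[0,[-0.77,-0.87,0],[0,0,0]],[0,[-0.77,-0.87,0],[0,0,0]],[0,[-0.77,-0.87,0.2],[0,0,0]],[0,[-0.77,-0.87,0.3],[0,0,0]],[0,[-0.77,-0.87,0.3],[0,0,0]],[0,[-0.77,-0.85,0.3],[0,0,0]],[0,[0,0,0.3],[0,0,0]],[0,[0,0,0],[0,0,0]]]}}

```text
clock: 13.33
ee_pos: [502.8, 93.1, 93.2]
ee_rot: [-179.9, -0.1, 126.0]
wrist_force: [-0.9, -0.5, 0.3]
opening: 43.5
finger_force: 0.0
```

```bash
python3 go.py 504 94.1 43 36
```

```text
turn [-0.02 -0.02  0.  ] shift [0.01 0.06 2.01] rows>= 2.0 tcp [502.8  93.1  93.2] t 13.3333 open 43.5 F [-0.9 -0.5  0.3]
```

Emit:
{"api": "carry_out", "payload": {"targets": [[0,[0,0,0.6],[0,0,0]],[0,[0,0,0.6],[0,0,0]],[0,[0,0,0.4],[0,0,0]],[0,[0,0,0.2],[0,0,0]],[0,[0,0,0.1],[0,0,0]],[0,[0,0,0],[0,0,0]],[0,[0,0,0],[0,0,0]]]}}

```text
clock: 13.92
ee_pos: [504.0, 94.6, 46.8]
ee_rot: [180.0, 0.0, 126.1]
wrist_force: [0.1, -0.7, -0.5]
opening: 43.5
finger_force: 0.0
```

```bash
python3 go.py 504 94.1 43 36
```

```text
turn [0.01 0.   0.02] shift [-0.02 -0.01  0.15] rows>= 0.2 tcp [504.   94.6  46.8] t 13.9167 open 43.5 F [ 0.1 -0.7 -0.5]
```

Emit:
{"api": "carry_out", "payload": {"targets": [[0,[0,0,0.15],[0,0,0]],[-1,[0,0,0],[0,0,0]],[-1,[0,0,0],[0,0,0]],[-1,[0,0,0],[0,0,0]],[-1,[0,0,0],[0,0,0]],[-1,[0,0,0],[0,0,0]],[-1,[0,0,0],[0,0,0]]], "squeeze": 15}}

```text
clock: 14.5
ee_pos: [503.9, 94.3, 42.9]
ee_rot: [180.0, 0.0, 126.1]
wrist_force: [-0.2, -0.1, -0.1]
opening: 11.9
finger_force: 15.0
```

Emit:
{"api": "carry_out", "payload": {"targets": [[-1,[0,0,0],[0,0,0]],[-1,[0,0,0],[0,0,0]],[-1,[0,0,0],[0,0,0]]], "squeeze": 50}}

```text
clock: 14.75
ee_pos: [503.9, 94.3, 42.9]
ee_rot: [180.0, 0.0, 126.1]
wrist_force: [0.4, 1.0, 0.8]
opening: 11.7
finger_force: 50.0
```

```bash
cat > peel.py <<'E'
from h import *
# rotate about the far corner; n rows of equal angle; print tool-frame row
s=manip.read_state(); C=R.from_euler('xyz',s['ee_rot'],degrees=True); p=s['ee_pos']
a=np.deg2rad(-19.4); far=np.array([559.3,22.5,36])+np.array([95*np.cos(a)+65*np.sin(a),95*np.sin(a)-65*np.cos(a),0])
d=far-p; d[2]=0; L=np.linalg.norm(d); ax=np.cross(d/L,[0,0,1]); ax=-ax  # check the sign: the lug must rise
for th in (.03,.05):
    if R.from_rotvec(ax*.1).apply(p-far)[2]<(p-far)[2]: ax=-ax
    Q=R.from_rotvec(ax*th); p2=far+Q.apply(p-far)
    print(th,'shift',(C.inv().apply(p2-p)/25).round(3),'turn',((C.inv()*Q*C).as_rotvec()/.1).round(3),'L',L.round(1),'far',far.round(1))
print(s['wrist_force'].round(1),s['torque'].round(2),s['opening'],s['finger_force'],p.round(1))
E
python3 peel.py
```

```text
0.03 shift [-0.012  0.    -0.247] turn [0.004 0.3   0.   ] L 205.8 far [627.3 -70.4  36. ]
0.05 shift [-0.024  0.    -0.411] turn [0.007 0.5   0.   ] L 205.8 far [627.3 -70.4  36. ]
[0.4 1.  0.8] [ 0.07 -0.06  0.17] 11.6973403959303 50.00190854072571 [503.9  94.3  42.9]
```

Emit:
{"api": "carry_out", "payload": {"targets": [[-1,[-0.005,0,-0.12],[0,0.15,0]],[-1,[-0.005,0,-0.165],[0,0.2,0]],[-1,[-0.01,0,-0.165],[0,0.2,0]],[-1,[-0.01,0,-0.165],[0,0.2,0]],[-1,[-0.01,0,-0.165],[0,0.2,0]],[-1,[0,0,0],[0,0,0]]]}}

```text
clock: 15.25
ee_pos: [505.6, 92.5, 62.8]
ee_rot: [179.9, -5.5, 126.0]
wrist_force: [1.1, 1.3, -0.9]
opening: 11.7
finger_force: 50.0
```

```bash
python3 peel.py | tail -1
python3 - <<'E'
from h import *
im=eyes.get_image('scene'); cv2.imwrite('pics/s4.png',cv2.resize(im['color'][110:260,180:380,::-1],None,fx=4,fy=4,interpolation=cv2.INTER_CUBIC))
print(manip.read_state()['ee_rot'])
E
```

```text
[ 1.1  1.3 -0.9] [ 0.15 -0.09  0.12] 11.710250054105863 50.00606954097748 [505.6  92.5  62.8]
[179.94550435  -5.43120055 126.05314552]
```

View pics/s4.png

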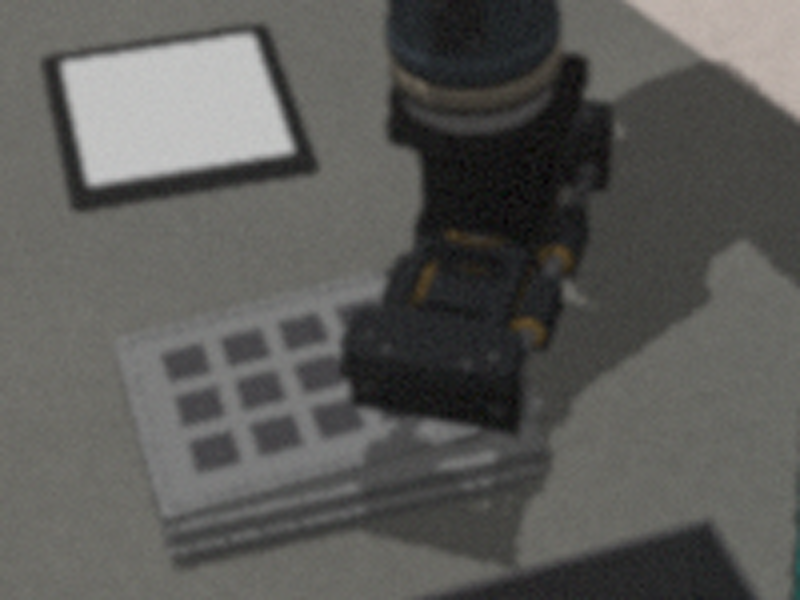

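The lug corner (crop about 500,430) is coming up, the far corner is down, and the stack stays put. I'll continue.

Emit:
{"api": "carry_out", "payload": {"targets": [[-1,[-0.012,0,-0.247],[0,0.3,0]],[-1,[-0.012,0,-0.247],[0,0.3,0]],[-1,[-0.012,0,-0.247],[0,0.3,0]],[-1,[-0.012,0,-0.247],[0,0.3,0]],[-1,[-0.012,0,-0.247],[0,0.3,0]],[-1,[-0.012,0,-0.247],[0,0.3,0]],[-1,[-0.012,0,-0.247],[0,0.3,0]],[-1,[0,0,0],[0,0,0]]]}}

```text
clock: 15.97
ee_pos: [511.9, 83.7, 104.5]
ee_rot: [179.9, -17.4, 126.0]
wrist_force: [-0.1, 0.5, -0.4]
opening: 11.3
finger_force: 50.0
```

Emit:
{"api": "carry_out", "payload": {"targets": [[-1,[-0.012,0,-0.247],[0,0.3,0]],[-1,[-0.012,0,-0.247],[0,0.3,0]],[-1,[0,0,0],[0,0,0]],[-1,[0,0,0],[0,0,0]]]}}

```text
clock: 16.3
ee_pos: [512.9, 81.2, 115.3]
ee_rot: [-180.0, -20.9, 126.1]
wrist_force: [-0.6, -0.1, -0.6]
opening: 11.4
finger_force: 50.0
```

Run:
```python
from h import *
im=eyes.get_image('scene'); cv2.imwrite('pics/s5.png',cv2.resize(im['color'][110:260,180:380,::-1],None,fx=4,fy=4,interpolation=cv2.INTER_CUBIC))
s=manip.read_state(); C=R.from_euler('xyz',s['ee_rot'],degrees=True)
print(s['ee_rot'].round(1),s['ee_pos'].round(1),s['wrist_force'].round(1),s['torque'].round(2),s['opening'],'tilt',np.arccos(-C.as_matrix()[2,2]),'world up in tool',C.inv().apply([0,0,1]).round(3))
```

```text
[-179.9  -20.9  126.1] [512.4  81.5 115.3] [-0.5  0.7 -0.6] [-0.21 -0.12  0.03] 11.689870517713983 tilt 0.3650027205585829 world up in tool [ 0.357 -0.001 -0.934]
```

View pics/s5.png

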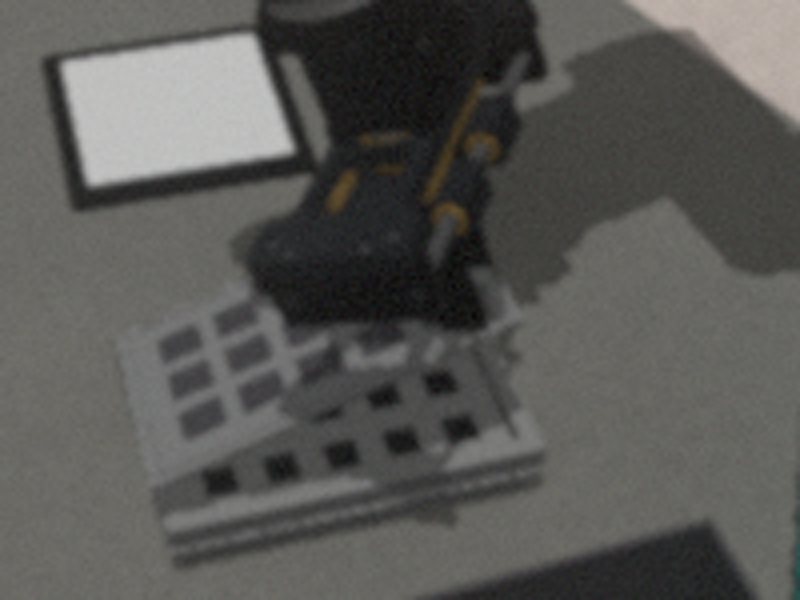

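The tray is tipped 0.365 rad, the lower trays are flat and unmoved, and the tray's far corner (crop about 125,340) is still down. Next I'll lift straight up, then level it.

Emit:
{"api": "carry_out", "payload": {"targets": [[-1,[0.07,0,-0.19],[0,0,0]],[-1,[0.11,0,-0.28],[0,0,0]],[-1,[0.14,0,-0.37],[0,0,0]],[-1,[0.18,0,-0.47],[0,0,0]],[-1,[0.18,0,-0.47],[0,0,0]],[-1,[0.18,0,-0.47],[0,0,0]],[-1,[0.18,0,-0.47],[0,0,0]],[-1,[0.14,0,-0.37],[0,0,0]]]}}

```text
clock: 17.02
ee_pos: [513.5, 81.4, 200.4]
ee_rot: [179.9, -20.8, 126.1]
wrist_force: [0.5, 0.2, -1.2]
opening: 11.7
finger_force: 50.0
```

Emit:
{"api": "carry_out", "payload": {"targets": [[-1,[0.07,0,-0.18],[0,-0.2,0]],[-1,[0,0,0],[0,-0.5,0]],[-1,[0,0,0],[0,-0.6,0]],[-1,[0,0,0],[0,-0.6,0]],[-1,[0,0,0],[0,-0.6,0]],[-1,[0,0,0],[0,-0.6,0]],[-1,[0,0,0],[0,-0.4,0]],[-1,[0,0,0],[0,-0.14,0]]]}}

```text
clock: 17.68
ee_pos: [511.8, 82.4, 203.7]
ee_rot: [-180.0, -0.0, 126.2]
wrist_force: [-0.7, -0.7, -2.3]
opening: 11.5
finger_force: 50.0
```

```bash
python3 go.py 426.4 -182 200 36
```

```text
turn [-0.   -0.    0.03] shift [-6.55 -8.98  0.15] rows>= 9.0 tcp [511.8  82.4 203.7] t 17.6833 open 11.5 F [-0.7 -0.7 -2.3]
```

Emit:
{"api": "carry_out", "payload": {"targets": [[-1,[-0.15,-0.2,0],[0,0,0]],[-1,[-0.3,-0.41,0],[0,0,0]],[-1,[-0.5,-0.69,0],[0,0,0]],[-1,[-0.5,-0.69,0],[0,0,0]],[-1,[-0.5,-0.69,0],[0,0,0]],[-1,[-0.5,-0.69,0],[0,0,0]],[-1,[-0.5,-0.69,0],[0,0,0]],[-1,[-0.5,-0.69,0],[0,0,0]]]}}

```text
clock: 18.35
ee_pos: [467.4, -61.0, 203.2]
ee_rot: [-180.0, -0.1, 126.0]
wrist_force: [0.6, -0.6, -0.7]
opening: 11.5
finger_force: 50.0
```

Emit:
{"api": "carry_out", "payload": {"targets": [[-1,[-0.5,-0.69,0],[0,0,0]],[-1,[-0.5,-0.69,0],[0,0,0]],[-1,[-0.5,-0.69,0.1],[0,0,0]],[-1,[-0.5,-0.69,0.3],[0,0,0]],[-1,[-0.4,-0.6,0.4],[0,0,0]],[-1,[-0.3,-0.5,0.4],[0,0,0]],[-1,[-0.2,-0.2,0.3],[0,0,0]],[-1,[0,0,0.2],[0,0,0]]]}}

```text
clock: 19.02
ee_pos: [428.1, -179.1, 159.9]
ee_rot: [-180.0, -0.1, 125.9]
wrist_force: [-0.6, 0.7, -0.2]
opening: 11.8
finger_force: 50.0
```

Emit:
{"api": "carry_out", "payload": {"targets": [[-1,[0,0,0],[0,0,0]],[-1,[0,0,0],[0,0,0]],[-1,[0,0,0],[0,0,0]],[-1,[0,0,0],[0,0,0]],[-1,[0,0,0],[0,0,0]],[-1,[0,0,0],[0,0,0]]]}}

```text
clock: 19.52
ee_pos: [429.1, -176.4, 161.0]
ee_rot: [180.0, -0.0, 126.2]
wrist_force: [-0.5, -0.1, -0.8]
opening: 11.6
finger_force: 50.0
```

```bash
cat > chk.py <<'E'
from h import *; from m import rect
for c in ('scene','top'):
    im=eyes.get_image(c); P=cloud(im); ok=(im['range_z']>0)
    nr=(np.hypot(P[...,0]-482,P[...,1]+253)<150)&(P[...,2]>120)&(P[...,2]<185)
    col=im['color'].astype(int).mean(-1)
    m=ok&nr&(col>60); print(c,'tray'); rect(P,m)
    Q=P[m&(P[...,2]<170)]; A=np.c_[Q[:,:2]-[482,-253],np.ones(len(Q))]; print('plane',np.linalg.lstsq(A,Q[:,2],rcond=None)[0].round(3))
    print('stack'); rect(P,ok&(abs(P[...,0]-560)<130)&(abs(P[...,1]-20)<120)&(P[...,2]>26)&(P[...,2]<46))
    cv2.imwrite(f'pics/e_{c}.png',im['color'][:,:,::-1])
E
python3 go.py 426.4 -182 157 36;python3 chk.py
```

```text
turn [ 0.   -0.    0.03] shift [-0.12 -0.22  0.16] rows>= 0.2 tcp [ 429.1 -176.4  161. ] t 19.5167 open 11.6 F [-0.5 -0.1 -0.8]
scene tray
  n 2041 px [210.  90.] xy [ 485.  -248.7] size [135.9 189.2] ang 70.7 z [157.9 159.5 160.8]
plane [-2.00000e-03 -2.00000e-03  1.59475e+02]
stack
  n 4354 px [260. 212.] xy [559.1  22.4] size [134.5 190.6] ang 71.0 z [26.6 28.7 37.4]
top tray
  n 1871 px [372. 194.] xy [ 522.1 -261.7] size [130.8 109.3] ang 70.7 z [155.1 157.3 159.4]
  n 36 px [338. 219.] xy [ 475.  -177.5] size [13.3 20.9] ang 36.7 z [155.6 157.6 159.5]
plane [-4.00000e-03  2.00000e-03  1.57466e+02]
stack
  n 2000 px [251. 190.] xy [559.3  22.7] size [130.  189.9] ang 70.9 z [26.4 29.2 36.8]
```

View pics/e_scene.png

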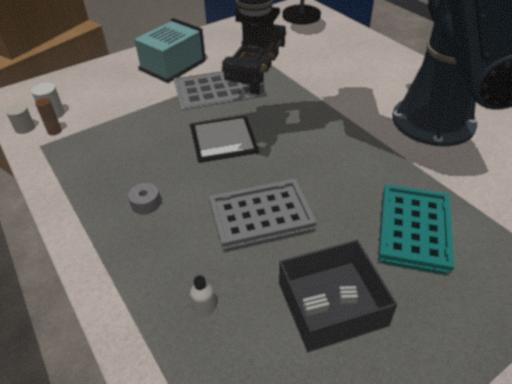

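View pics/e_top.png

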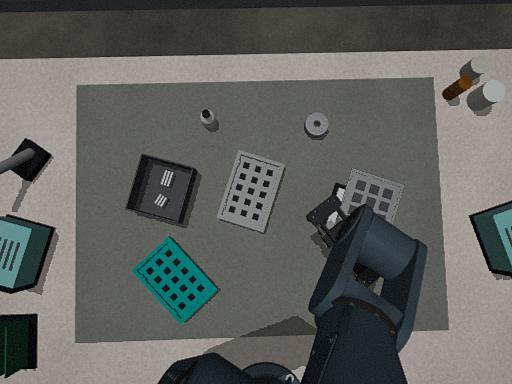

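The scene and top pictures show the stack unmoved, both offcuts in the bin, and the bottle and reel untouched. The tray is level over the pad but about 5 mm off centre and 4 mm high. I'll trim that and let it settle.

Emit:
{"api": "carry_out", "payload": {"targets": [[-1,[-0.06,-0.1,0.08],[0,0,0]],[-1,[-0.06,-0.1,0.08],[0,0,0]],[-1,[0,0,0],[0,0,0]],[-1,[0,0,0],[0,0,0]],[-1,[0,0,0],[0,0,0]],[-1,[0,0,0],[0,0,0]],[-1,[0,0,0],[0,0,0]],[-1,[0,0,0],[0,0,0]]]}}

```text
clock: 20.28
ee_pos: [426.5, -182.1, 156.7]
ee_rot: [180.0, -0.1, 126.1]
wrist_force: [0.4, 0.9, 0.2]
opening: 11.5
finger_force: 50.0
```

```bash
python3 go.py 426.4 -182 157 36;python3 chk.py | head -3; python3 -c "
from plant import manip
print(manip.read_state()['dq'].round(2)); print(manip.job_done())"
```

```text
turn [ 0.   -0.01  0.02] shift [ 0.01  0.   -0.01] rows>= 0.0 tcp [ 426.5 -182.1  156.7] t 20.2833 open 11.5 F [0.4 0.9 0.2]
scene tray
  n 2006 px [209.  90.] xy [ 482.6 -253.7] size [133.9 189.1] ang 70.4 z [153.5 155.  156.4]
plane [-3.00000e-03 -1.00000e-03  1.55098e+02]
[ 0.07  0.08  0.    0.01 -0.04 -0.06]
the job is handed in; nothing more can be done
None
```

The job is handed in: both offcuts are in the bin, and the top tray was peeled off lug corner first and is held still and level over the pad, within about 1 mm of its centre, with its underside about 15 cm above the table. The lower trays had not moved when last measured.

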